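# Load a bearing ball on the sample tray and hold it over the inspection mirror

## Robot

A 7-joint arm with a two-finger parallel gripper is mounted at the origin on a cart in front of the work surface, level with it; the furniture and walls round the work are solid. World frame = base frame: x ahead of the robot, y to its left, z up, the work surface at z = 0. Lengths are in m, angles in rad, forces in N, time in s.
With the tool pointing down it reaches from about 0.425 to 0.975 m from the base axis. Payload 16.7 kg.
Tool frame: the origin (TCP) lies midway between the tips of the shut fingers; the grasp point (between the pads) lies 19 mm behind it; z points along the fingers, y is the direction in which the jaws open and shut (so a half turn about z gives the same grasp; the last joint's range is limited). The gripper opens to 85 mm and grips with 20 to 120 N. Pads are 22 mm wide; open, the fingers measure 114 mm over their backs; the gripper's body (76 mm by 85 mm) begins 54 mm behind the grasp point. The pads swing forward as they close: fully open they stand 13 mm farther back than shut.
Start: joints at [1.143, 0.426, 0.074, 1.606, -0.034, 1.111, -0.067], TCP at [0.185, -0.649, 0.231] pointing down, gripper open.
Joint ranges: [-2.85, 2.85], [-0.5, 2.14], [-1.23, 1.37], [0.21, 2.46], [-1.02, 4.16], [0.16, 2.05], [-2.73, 2.73]. Speed limits (rad/s): [1.89, 1.89, 2.39, 2.39, 3.01, 3.01, 3.01].

## Interface

Orientations are given as a unit quaternion [x, y, z, w].
In Python, from bench import * gives the robot as it stands. The module is installed in compiled form; this text tells all that it offers.
- The arm moves only by the tool jog_arm, never from a script. Its argument "increments" is a list of rows, each a list of 7 numbers: the opening, from 0 (shut) to 1 (fully open), then the shift along the tool's x, y, z in mm, then the turn, a rotation vector about the tool's x, y, z in rad. A call has 1 to 20 rows; each row shifts and turns the pose as measured when the row begins, along the tool's axes as they then stand; what a row does not reach is not made up. A row lasts 1/12 s, in which the tool goes at most 41.7 mm and 7.16 degrees, less where a joint would pass 70% of its speed; a pose out of reach is approached as far as the arm can. A call with a gripper value outside its range is refused whole. The fingers move at their own pace and stop on an object; the grip force is fixed at half the most. Time passes only in rows, so rows that do not move let the fingers close. It gives the time, the measured TCP pose, the force and the opening at its end, in the units of the state.
- observe(): the state, without advancing time (a new reading comes with each control period).
- camera(name): name is "scene" or "top" or "wrist"; returns (picture, depth): 400x640x3 uint8, red, green, blue; 400x640 float32, m along the optical axis (not along the pixel's ray), 0 where there is no reading.
- calibration(name): a dict with "mtx" (3x3 intrinsics, pixels), "pose" (4x4, takes a point from camera to world coordinates). Camera axes: x right, y down, z forward; pixel columns grow to the right and rows downward; lengths in m; the calibration is good to about 2 mm. A picture is of the moment at which its call begins: read the wrist's pose just before it. calibration takes no time and is no camera call; for the wrist camera it gives the pose at the moment of the call.
- sign_off(): hands the job in, once; it reports no verdict.
Trained networks look in the newest picture that a camera, given by its name, has taken for a name from the list of things; names that differ only in an ending like _2 or _b are one class to them, and where a whole thing is asked for, a point or a joint stands for the part that bears it (a point fixed in the world has none). Each returns a list of dicts, best first, with "p" (0 to 1); they miss things now and then, are a little off and sometimes report something else, mostly with a low value. They report only what shows in the picture. A call takes as long as a camera call. They do not tell look-alikes from the thing itself.
- boxes_of(query, camera): "extent" ([left, top, width, height] in pixels, round what is visible of it).
- place_of(query, camera): "position" ([column, row] in pixels: a listed point, or the origin of a listed thing).
The state is a dict: "t": time; "qpos": joint angles; "qvel": joint speeds; "joint_efforts": joint torques, N m; "position": TCP position; "tool_rot": TCP orientation; "contact_force": force on the tool from outside, world axes, zero at the start; "moment": the same for the moment, N m; "gripper_width": finger opening in m.
Only numpy, scipy, OpenCV 4.12 (cv2) and the standard library are available. Lean on these libraries where they do the work, as an engineer would, in place of code of your own. Each camera call takes 0.05 s, during which the arm holds its last target. There are 200 camera calls.

## Task

Take the steel bearing ball off its pedestal, set it gently on the raised tube socket of the sample tray while the tray stands on the bench, and let go of it. Then lift the tray by its bar handle and, keeping it level so that the ball stays on the socket, carry it until the ball is straight above the middle of the round mirror lying on the bench, with the underside of the tray about 10 cm above the bench. Finish while holding the tray there, still and level, and leave the vials and timer where they are.

Things in the scene. Friction and masses are not known exactly. Their poses are not given: they have to be found in the camera images.
- ball_center (a point): centre of the loose steel bearing ball, a sphere of diameter 30 mm, about 110 g. At the start it rests on the pedestal's open tube, its centre 47 mm above the bench. Only the position has meaning; the axes turn as the ball rolls.
- ball_stand: pedestal fixed to the bench on which the ball waits: dark base disc 52 mm in diameter and 6 mm thick, upright steel tube 24 mm outer and 16 mm inner diameter up to 34 mm above the bench. Origin at the centre of its underside; z up.
- tray: loose aluminium sample tray, plate 150 x 70 mm (x, y) with low lips (top 17 mm above the tray's underside), plate top 10 mm above the underside, about 450 g, standing on the bench on four feet. Origin at the centre of its underside; x axis points from the handle towards the ball socket, z is the tray's upward normal. A 22 mm high steel counterweight stands on the plate's far -x end.
- tray_grip (a point): point to grip: middle of the tray's level round handle bar, 12 mm thick, running along the tray's x above its centre, 70 mm above the tray's underside. Two 12 mm posts, axes 26 mm either side along x, leave 40 mm of bar free, open below down to the plate. Pinch the bar from above across the tray's y. Axes as the tray's. Tray with ball balances within 10 mm of this point, so it hangs level.
- tray_seat (a point): where the ball's centre lies when it is seated on the tray's socket: 56 mm from the middle of the handle along the tray's +x, 46.7 mm above the tray's underside. The socket is an open steel tube, 24 mm outer and 16 mm inner diameter, rim 34 mm above the underside and 24 mm above the plate; the ball sinks 2.3 mm into the rim and rolls off beyond about 30 degrees of tilt. Axes as the tray's.
- mirror_top (a point): centre of the upper face of the round inspection mirror, 100 mm in diameter with a black housing, 9 mm high, fixed to the bench.
- vial_1: capped vial, 25 mm in diameter, 56 mm high, a bystander (the nearer of two alike; the other stands fixed at about x 0.73, y -0.20). Origin at the centre of its underside.
- bench_timer: small bench timer, 72 x 66 x 21 mm, a bystander. Origin at the centre of its underside.
There are look-alikes about, which are no part of the job. Leave any green look-alike of the part that bears ball_center alone.

How it is judged:
By the outcome, as a careful person would: the job done as asked, in the order asked, and still so for the second after the job is handed in, while the arm keeps its last pose, push and grip.
It also fails if it takes over 58 s, if anything falls off the work surface, if the arm or the gripper's body presses on something with over 40 N, if the wrist force passes 120 N, or if a joint passes its speed limit or range.

## Working session

There is one attempt and no reset: what is moved stays moved. The work goes in short steps, Python scripts to look and compute and a tool call to move; the robot and the scene stay as the last step left them, time stands still between calls to the robot, and variables do not carry over. Pictures are saved under pics/ and viewed, about 8 in all and at most 12, crops included, and the job is handed in when it is done.

Besides the shell and the picture viewer there is one more tool, called after "Request:" by a JSON object that holds its "name" and its "arguments", one argument or row to a line. jog_arm: Moves the arm, as the interface text tells. Its arguments: {"type":"object","properties":{"increments":{"type":"array"}},"required":["increments"]}

```bash
mkdir -p pics; cat > h.py <<'E'
from bench import *
import numpy as np, cv2
from scipy.spatial.transform import Rotation as R
def ray(cal,px):
    d=np.linalg.inv(cal["mtx"])@np.array([px[0],px[1],1.]); T=cal["pose"]
    return T[:3,3],T[:3,:3]@d
def tri(obs):
    A=np.zeros((3,3));b=np.zeros(3)
    for o,d in obs:
        d=d/np.linalg.norm(d);P=np.eye(3)-np.outer(d,d);A+=P;b+=P@o
    x=np.linalg.solve(A,b)
    return x,[np.linalg.norm(np.cross(x-o,d/np.linalg.norm(d))) for o,d in obs]
def onz(o,d,z): return o+d*(z-o[2])/d[2]
def deproj(cal,px,depth):
    o,d=ray(cal,px); return o+d*depth
def save(n,p): cv2.imwrite("pics/"+n,cv2.cvtColor(p,cv2.COLOR_RGB2BGR))
E
python3 - <<'E'
from h import *
Z={"ball_center":.047,"ball_stand":0,"tray":0,"tray_grip":.07,"tray_seat":.0467,"mirror_top":.009,"vial_1":0,"bench_timer":0}
ims=[]
for c in("top","scene"):
    p,d=camera(c);ims.append(p);cal=calibration(c);print(c,cal["pose"][:3,3].round(3))
    for n,z in Z.items():
        for r in place_of(n,c)[:4]:
            px=r["position"];print(n,round(r["p"],2),np.round(px),"onz",onz(*ray(cal,px),z).round(4),"dep",deproj(cal,px,d[int(px[1]),int(px[0])]).round(4))
save("a.png",ims[0]);save("b.png",ims[1])
print(observe())
E
```

```text
top [ 0.389 -0.093  1.046]
ball_center 0.55 [241. 231.] onz [0.4719 0.0929 0.047 ] dep [0.4735 0.0964 0.0281]
ball_center 0.49 [205. 214.] onz [0.5115 0.1741 0.047 ] dep [0.5098 0.1704 0.0608]
ball_center 0.47 [314. 185.] onz [ 0.5735 -0.0717  0.047 ] dep [ 0.5679 -0.0724  0.0773]
ball_center 0.41 [220. 180.] onz [0.5885 0.1427 0.047 ] dep [0.5918 0.1465 0.0307]
ball_stand 0.51 [206. 215.] onz [0.5142 0.1851 0.    ] dep [0.5072 0.1696 0.0586]
tray 0.66 [316. 193.] onz [ 0.5635 -0.0762  0.    ] dep [ 0.5517 -0.0773  0.0709]
tray_grip 0.66 [315. 187.] onz [ 0.5656 -0.0741  0.07  ] dep [ 0.5641 -0.0743  0.0784]
tray_seat 0.59 [313. 162.] onz [ 0.6276 -0.0707  0.0467] dep [ 0.636  -0.0699  0.0112]
mirror_top 0.89 [424. 198.] onz [ 0.5439 -0.3265  0.009 ] dep [ 0.5436 -0.3261  0.0111]
mirror_top 0.36 [315. 164.] onz [ 0.6316 -0.0745  0.009 ] dep [ 0.6309 -0.0746  0.0119]
vial_1 0.58 [311. 161.] onz [ 0.6403 -0.0646 -0.    ] dep [ 0.6344 -0.0653  0.0244]
vial_1 0.46 [394. 138.] onz [ 0.6931 -0.2647  0.    ] dep [ 0.6803 -0.2575  0.0441]
bench_timer 0.85 [447. 144.] onz [ 0.6755 -0.3919  0.
[... 1019 characters left out ...]
4349754,  0.4260624 ,  0.07386392,  1.60599352, -0.03407349,
        1.11078956, -0.06710345]), 'qvel': array([ 1.88459707e-04, -7.50731519e-04, -3.33351184e-04, -6.05492294e-04,
        1.13155140e-03,  9.33517610e-05, -1.72092356e-03]), 'joint_efforts': array([-4.20496453e-04, -9.49492836e+01,  3.75674129e+00, -4.63872278e+01,
        1.91542850e-02,  2.57222098e-03,  1.00448563e-05]), 'position': array([ 0.18510075, -0.64909587,  0.23132868]), 'tool_rot': array([ 9.90370117e-01,  1.38445048e-01,  1.33516539e-05, -5.24383154e-07]), 'contact_force': array([-0.13081805, -0.73448911, -0.410167  ]), 'moment': array([-0.02743445,  0.01375419,  0.00075889]), 'gripper_width': 0.08511346692897283}
```

```bash
python3 - <<'E'
import cv2,numpy as np
a=cv2.imread("pics/a.png")[120:270,170:490];b=cv2.imread("pics/b.png")[140:300,200:420]
cv2.imwrite("pics/a1.png",cv2.resize(a,(800,375),interpolation=3))
cv2.imwrite("pics/b1.png",cv2.resize(b,(792,576),interpolation=3))
E
```

```text
(no output)
```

View pics/a1.png

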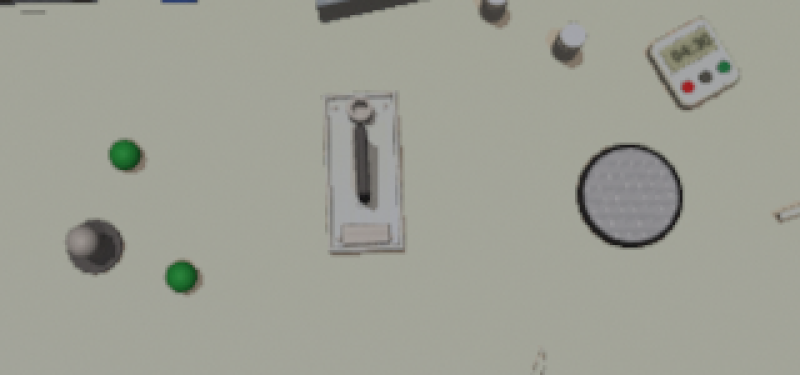

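View pics/b1.png

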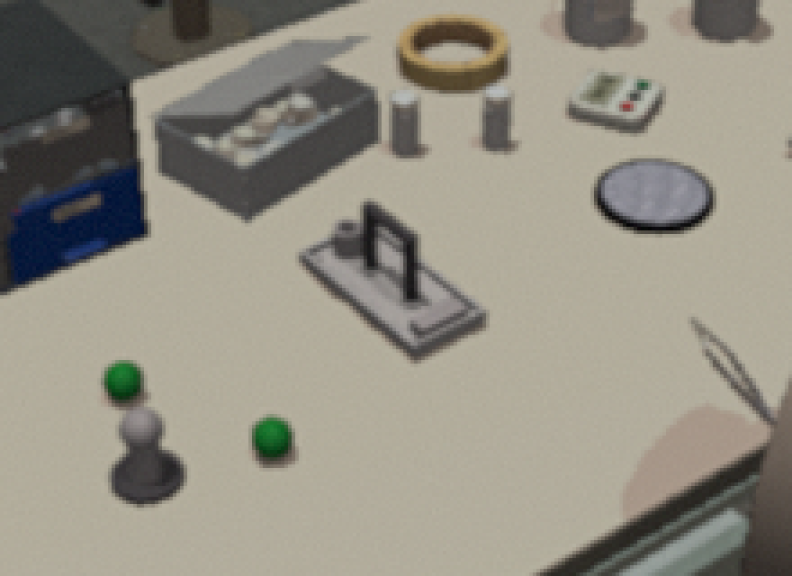

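```bash
cat >> h.py <<'E'
def yaw_of(q): M=R.from_quat(q).as_matrix(); return np.arctan2(M[1,0],M[0,0])
def plan(tgt,yaw,n):
    s=observe(); p=s["position"];y0=yaw_of(s["tool_rot"]);d=(np.array(tgt)-p)*1000/n; dy=(yaw-y0)/n
    M=R.from_quat(s["tool_rot"]).as_matrix()
    tilt=np.degrees(np.arccos(-M[2,2]))
    print("at",p.round(4),"yaw",round(y0,4),"tilt",round(tilt,2),"w",round(s["gripper_width"],4),"F",s["contact_force"].round(1),"t",s["t"])
    # upright correction, whole, in tool axes: bring z to straight down
    want=R.from_euler("z",yaw)*R.from_euler("x",np.pi); rv=(R.from_quat(s["tool_rot"]).inv()*want).as_rotvec()
    print("total rotvec tool",rv.round(4),"dist mm/row",np.linalg.norm(d).round(1))
    for i in range(n):
        Ri=R.from_euler("z",y0+dy*i)*R.from_euler("x",np.pi)
        v=Ri.inv().apply(d); print([*v.round(1),*(rv/n).round(3)])
E
python3 - <<'E'
from h import *
c=calibration("top")
s=onz(*ray(c,(314,164)),.034);w=onz(*ray(c,(316.0,213.2)),.032);print(s,w,np.arctan2(*(s-w)[1::-1]))
print(tri([ray(c,(202.8,216.4)),ray(calibration("scene"),(238.9,258.9))]))
T=calibration("wrist");M=R.from_quat(observe()["tool_rot"]).as_matrix();print("cam in tool",M.T@(T["pose"][:3,3]-observe()["position"]),"axes",(M.T@T["pose"][:3,:3]).round(2))
plan((0.52,-0.10,0.25),0.05,17)
E
```

```text
[ 0.62534405 -0.07192501  0.034     ] [ 0.51084254 -0.07479672  0.032     ] 0.025074832772938475
(array([0.50696566, 0.17983165, 0.04678165]), [np.float64(0.0008001786660776628), np.float64(0.0008001786660777906)])
cam in tool [ 0.07239698  0.00034364 -0.1431727 ] axes [[-0.   -0.96 -0.28]
 [ 1.   -0.    0.  ]
 [-0.   -0.28  0.96]]
at [ 0.1851 -0.6491  0.2313] yaw 0.2778 tilt 0.0 w 0.0851 F [-0.1 -0.7 -0.4] t 0.9
total rotvec tool [-0.     -0.      0.2278] dist mm/row 37.8
[np.float64(27.8), np.float64(-25.7), np.float64(-1.1), np.float64(-0.0), np.float64(-0.0), np.float64(0.013)]
[np.float64(27.5), np.float64(-26.0), np.float64(-1.1), np.float64(-0.0), np.float64(-0.0), np.float64(0.013)]
[np.float64(27.1), np.float64(-26.4), np.float64(-1.1), np.float64(-0.0), np.float64(-0.0), np.float64(0.013)]
[np.float64(26.7), np.float64(-26.8), np.float64(-1.1), np.float64(-0.0), np.float64(-0.0), np.float64(0.013)]
[np.float64(26.4), np.float64(-27.1), np.float64(-1.1), np.float64(-0.0), np.float64(-0.0), np.float64(0.013)]
[np.float64(26.0), np.float64(-27.5), np.float64(-1.1), np.float64(
[... 564 characters left out ...]
.float64(-0.0), np.float64(0.013)]
[np.float64(23.7), np.float64(-29.5), np.float64(-1.1), np.float64(-0.0), np.float64(-0.0), np.float64(0.013)]
[np.float64(23.3), np.float64(-29.8), np.float64(-1.1), np.float64(-0.0), np.float64(-0.0), np.float64(0.013)]
[np.float64(22.9), np.float64(-30.1), np.float64(-1.1), np.float64(-0.0), np.float64(-0.0), np.float64(0.013)]
[np.float64(22.5), np.float64(-30.4), np.float64(-1.1), np.float64(-0.0), np.float64(-0.0), np.float64(0.013)]
[np.float64(22.1), np.float64(-30.7), np.float64(-1.1), np.float64(-0.0), np.float64(-0.0), np.float64(0.013)]
[np.float64(21.7), np.float64(-31.0), np.float64(-1.1), np.float64(-0.0), np.float64(-0.0), np.float64(0.013)]
```

Request:
{"name": "jog_arm", "arguments": {
  "increments": [
    [1,27.8,-25.7,-1,0,0,0.013],
    [1,27.5,-26,-1,0,0,0.013],
    [1,27.1,-26.4,-1,0,0,0.013],
    [1,26.7,-26.8,-1,0,0,0.013],
    [1,26.4,-27.1,-1,0,0,0.013],
    [1,26,-27.5,-1,0,0,0.013],
    [1,25.7,-27.8,-1,0,0,0.013],
    [1,25.3,-28.2,-1,0,0,0.013],
    [1,24.9,-28.5,-1,0,0,0.013],
    [1,24.5,-28.8,-1,0,0,0.013],
    [1,24.1,-29.1,-1,0,0,0.013],
    [1,23.7,-29.5,-1,0,0,0.013],
    [1,23.3,-29.8,-1,0,0,0.013],
    [1,22.9,-30.1,-1,0,0,0.013],
    [1,22.5,-30.4,-1,0,0,0.013],
    [1,22.1,-30.7,-1,0,0,0.013],
    [1,21.7,-31,-1,0,0,0.013],
    [1,0,0,0,0,0,0]
  ]
}}

```text
t: 2.4
position: [0.5331, -0.0764, 0.2494]
tool_rot: [1.0, 0.019, 0.003, 0.002]
contact_force: [-1.4, 0.5, -0.4]
gripper_width: 0.0856
```

```bash
python3 - <<'E'
from h import *
cal=calibration("wrist");p,d=camera("wrist");save("w1.png",p)
for n,z in {"tray":0,"tray_grip":.07,"tray_seat":.0467,"ball_center":.047,"mirror_top":.009}.items():
    for r in place_of(n,"wrist")[:2]:
        px=r["position"];print(n,round(r["p"],2),np.round(px,1),onz(*ray(cal,px),z).round(4),"dep",deproj(cal,px,d[int(px[1]),int(px[0])]).round(4))
plan((0.507,0.10,0.25),0.0,5)
np.savez("w1.npz",p=p,d=d,mtx=cal["mtx"],pose=cal["pose"])
E
```

```text
tray 0.61 [315.3 131.2] [ 0.5732 -0.0705  0.    ] dep [ 0.5792 -0.071   0.0745]
tray_grip 0.64 [317.9 139.5] [ 0.5708 -0.0739  0.07  ] dep [ 0.5716 -0.0739  0.0771]
tray_seat 0.98 [317.3  76.9] [ 0.6313 -0.0711  0.0467] dep [ 0.6338 -0.0709  0.0145]
ball_center 0.95 [ 86.9 187. ] [0.5066 0.1809 0.047 ] dep [0.5107 0.1702 0.0615]
ball_center 0.59 [181.  207.2] [0.4867 0.0785 0.047 ] dep [0.4801 0.0869 0.0279]
mirror_top 0.84 [523.4 160.5] [ 0.5485 -0.3242  0.009 ] dep [ 0.5485 -0.324   0.0093]
at [ 0.5295 -0.0848  0.2489] yaw 0.0299 tilt 0.47 w 0.0855 F [ 0.3  0.1 -0.3] t 2.7
total rotvec tool [ 0.0076 -0.003   0.0299] dist mm/row 37.2
[np.float64(-3.4), np.float64(-37.1), np.float64(-0.2), np.float64(0.002), np.float64(-0.001), np.float64(0.006)]
[np.float64(-3.6), np.float64(-37.1), np.float64(-0.2), np.float64(0.002), np.float64(-0.001), np.float64(0.006)]
[np.float64(-3.8), np.float64(-37.0), np.float64(-0.2), np.float64(0.002), np.float64(-0.001), np.float64(0.006)]
[np.float64(-4.1), np.float64(-37.0), np.float64(-0.2), np.float64(0.002), np.float64(-0.001), np.float64(0.006)]
[np.float64(-4.3), np.float64(-37.0), np.float64(-0.2), np.float64(0.002), np.float64(-0.001), np.float64(0.006)]
```

View pics/w1.png

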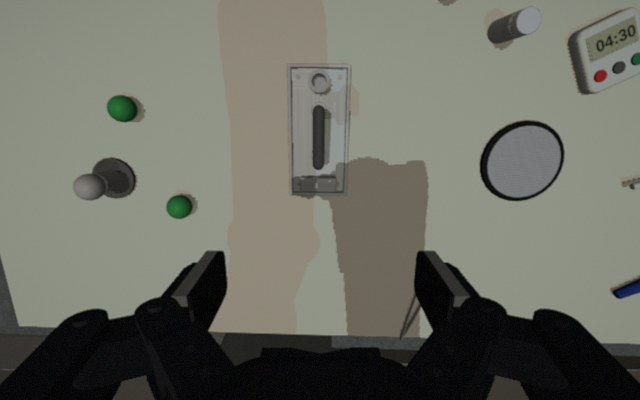

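Request:
{"name": "jog_arm", "arguments": {
  "increments": [
    [1,-4,-37.8,5,0.001,0,0.004],
    [1,-4,-37.8,6,0.001,0,0.004],
    [1,-4,-37.8,6,0.001,0,0.004],
    [1,-4,-37.8,6,0.001,0,0.004],
    [1,-4,-37.8,6,0.001,0,0.004],
    [1,-4,-37.8,6,0.001,0,0.004],
    [1,-4,-30,6,0.001,0,0.004],
    [1,0,0,0,0,0,0],
    [1,0,0,0,0,0,0],
    [1,0,0,0,0,0,0]
  ]
}}

```text
t: 3.53
position: [0.4978, 0.1688, 0.2057]
tool_rot: [1.0, -0.011, 0.004, 0.002]
contact_force: [-0.5, 0.2, 0.1]
gripper_width: 0.0852
```

```bash
cat > meas.py <<'E'
from h import *
import sys
cal=calibration("wrist");p,d=camera("wrist");save(sys.argv[1]+".png",p)
Z={"ball_center":.047,"tray_grip":.07,"tray_seat":.0467,"mirror_top":.009,"ball_stand":0}
for n in sys.argv[2:]:
    for r in place_of(n,"wrist")[:3]:
        px=r["position"];print(n,round(r["p"],2),np.round(px,1),onz(*ray(cal,px),Z[n]).round(4),"dep",deproj(cal,px,d[int(px[1]),int(px[0])]).round(4))
    for r in boxes_of(n,"wrist")[:2]: print(" box",np.round(r["extent"],1),round(r["p"],2))
np.savez(sys.argv[1]+".npz",p=p,d=d,mtx=cal["mtx"],pose=cal["pose"])
E
python3 meas.py w2 ball_center ball_stand; python3 - <<'E'
from h import *
a=np.load("w1.npz");b=np.load("w2.npz")
r=[x for x in place_of("ball_center","wrist") if x["p"]>.5]
for x in r: print(tri([ray(a,(88.0,187)),ray(b,x["position"])]))
plan((0.507,.18,.14),0,3)
E
```

```text
ball_center 0.96 [306.3 168.6] [0.5106 0.181  0.047 ] dep [0.5131 0.1804 0.0599]
ball_center 0.93 [336.6  81.6] [0.5887 0.1512 0.047 ] dep [0.5897 0.1504 0.0309]
ball_center 0.8 [391.6 193.5] [0.4839 0.0982 0.047 ] dep [0.4791 0.0944 0.0303]
 box [377.5 179.3  27.8  24.6] 0.83
 box [512.9   8.9 112.7 158.9] 0.63
 box [286.8 138.5  45.8  46.1] 0.92
(array([0.50825886, 0.18084512, 0.04536847]), [np.float64(0.0020476203971398496), np.float64(0.002047620397139898)])
(array([0.55512529, 0.14218782, 0.11703907]), [np.float64(0.03170928142669189), np.float64(0.03170928142669187)])
(array([0.51969739, 0.11866555, 0.13342129]), [np.float64(0.011015835540061388), np.float64(0.011015835540061115)])
at [0.4981 0.1683 0.2059] yaw -0.0241 tilt 0.48 w 0.0852 F [-0.2 -0.5 -0.2] t 3.8333
total rotvec tool [ 0.0033 -0.0076 -0.0241] dist mm/row 22.5
[np.float64(2.9), np.float64(-4.0), np.float64(22.0), np.float64(0.001), np.float64(-0.003), np.float64(-0.008)]
[np.float64(2.9), np.float64(-3.9), np.float64(22.0), np.float64(0.001), np.float64(-0.003), np.float64(-0.008)]
[np.float64(2.9), np.float64(-3.9), np.float64(22.0), np.float64(0.001), np.float64(-0.003), np.float64(-0.008)]
```

```bash
cat >> h.py <<'E'
def cloud(a,x0,x1,y0,y1):
    v,u=np.mgrid[y0:y1,x0:x1];d=a["d"][y0:y1,x0:x1].ravel();P=np.c_[u.ravel(),v.ravel(),np.ones(d.size)]@np.linalg.inv(a["mtx"]).T*d[:,None]
    return P@a["pose"][:3,:3].T+a["pose"][:3,3], np.c_[u.ravel(),v.ravel()]
E
python3 - <<'E'
from h import *
from scipy.optimize import least_squares
a=np.load("w2.npz");P,uv=cloud(a,280,340,135,200)
m=(P[:,2]>.042)&(P[:,2]<.07);Q=P[m];print(m.sum(),uv[m].min(0),uv[m].max(0),Q.mean(0))
r=least_squares(lambda c:np.linalg.norm(Q-c,axis=1)-.015,[.51,.18,.047],loss="soft_l1",f_scale=.001);print(r.x,np.abs(r.fun).mean())
c=cv2.cvtColor(a["p"],cv2.COLOR_RGB2BGR)[120:220,260:420];cv2.imwrite("pics/w2c.png",cv2.resize(c,None,fx=5,fy=5,interpolation=3))
E
```

```text
755 [294 157] [324 187] [0.50956699 0.1779141  0.05693872]
[0.50745837 0.17822943 0.04675289] 0.00037263225660319737
```

View pics/w2c.png

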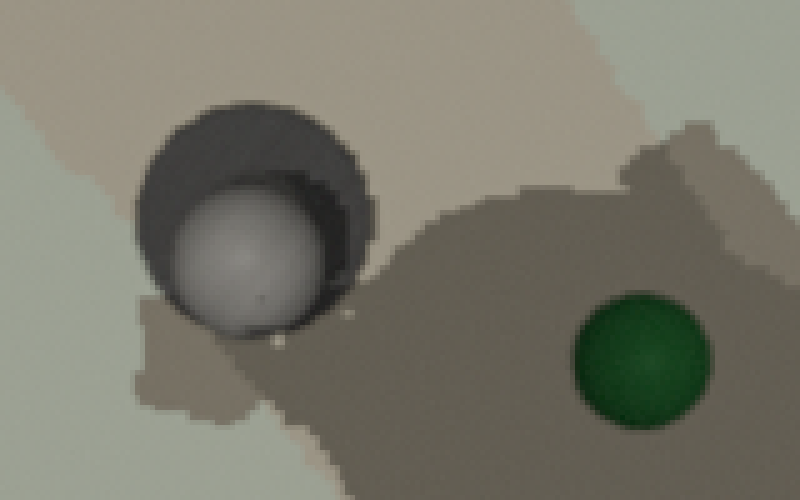

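Request:
{"name": "jog_arm", "arguments": {
  "increments": [
    [1,2.5,-2.5,28,0.001,-0.002,-0.006],
    [1,2.5,-2.5,28,0.001,-0.002,-0.006],
    [1,2.5,-2.5,28,0.001,-0.002,-0.006],
    [1,2,-2.5,26,0,-0.002,-0.006],
    [1,0,0,0,0,0,0],
    [1,0,0,0,0,0,0]
  ]
}}

```text
t: 4.33
position: [0.5119, 0.1755, 0.0949]
tool_rot: [1.0, -0.002, 0.003, -0.0]
contact_force: [0.1, -0.2, 1.5]
gripper_width: 0.0853
```

```bash
python3 -c "
from h import *
plan((0.5075,.1782,.026),0,3)"
```

```text
at [0.5119 0.1755 0.0949] yaw -0.005 tilt 0.31 w 0.0853 F [ 0.1 -0.2  1.5] t 4.3333
total rotvec tool [-0.0007 -0.0054 -0.005 ] dist mm/row 23.0
[np.float64(-1.5), np.float64(-0.9), np.float64(23.0), np.float64(-0.0), np.float64(-0.002), np.float64(-0.002)]
[np.float64(-1.5), np.float64(-0.9), np.float64(23.0), np.float64(-0.0), np.float64(-0.002), np.float64(-0.002)]
[np.float64(-1.5), np.float64(-0.9), np.float64(23.0), np.float64(-0.0), np.float64(-0.002), np.float64(-0.002)]
```

Request:
{"name": "jog_arm", "arguments": {
  "increments": [
    [1,-2,-1,16,0,-0.002,-0.002],
    [1,-1,-1,16,0,-0.002,-0.002],
    [1,-1,-0.5,16,0,-0.001,-0.001],
    [1,-0.5,0,12,0,0,0],
    [1,0,0,5,0,0,0],
    [1,0,0,0,0,0,0],
    [1,0,0,0,0,0,0]
  ]
}}

```text
t: 4.92
position: [0.5127, 0.1775, 0.037]
tool_rot: [1.0, -0.002, 0.005, -0.001]
contact_force: [-0.6, 0.4, 0.5]
gripper_width: 0.0852
```

```bash
python3 -c "
from h import *
plan((0.5075,.1782,.026),0,1)"
```

```text
at [0.5127 0.1775 0.037 ] yaw -0.0047 tilt 0.61 w 0.0852 F [-0.6  0.4  0.5] t 4.9167
total rotvec tool [-0.0025 -0.0104 -0.0047] dist mm/row 12.2
[np.float64(-5.2), np.float64(-0.7), np.float64(11.0), np.float64(-0.003), np.float64(-0.01), np.float64(-0.005)]
```

Request:
{"name": "jog_arm", "arguments": {
  "increments": [
    [1,-4,-0.7,6,-0.002,-0.007,-0.003],
    [1,-2.5,-0.5,6,-0.001,-0.005,-0.003],
    [1,-1,0,2,0,-0.002,0],
    [1,0,0,0,0,0,0]
  ]
}}

```text
t: 5.25
position: [0.5062, 0.1792, 0.0244]
tool_rot: [1.0, 0.001, -0.001, -0.0]
contact_force: [-0.3, 0.5, 0.5]
gripper_width: 0.0852
```

```bash
python3 -c "
from h import *
plan((0.5075,.1782,.026),0,1)"
```

```text
at [0.5062 0.1792 0.0244] yaw 0.0013 tilt 0.08 w 0.0852 F [-0.3  0.5  0.5] t 5.25
total rotvec tool [-0.0002  0.0013  0.0013] dist mm/row 2.3
[np.float64(1.3), np.float64(1.0), np.float64(-1.6), np.float64(-0.0), np.float64(0.001), np.float64(0.001)]
```

Request:
{"name": "jog_arm", "arguments": {
  "increments": [
    [0.6,1,1,-1,0,0,0],
    [0.4,0,0,0,0,0,0],
    [0.2,0,0,0,0,0,0],
    [0,0,0,0,0,0,0],
    [0,0,0,0,0,0,0],
    [0,0,0,0,0,0,0],
    [0,0,0,0,0,0,0],
    [0,0,0,0,0,0,0]
  ]
}}

```text
t: 5.92
position: [0.5076, 0.1785, 0.0263]
tool_rot: [1.0, 0.001, -0.0, -0.0]
contact_force: [-0.4, 0.3, 1.1]
gripper_width: 0.0272
```

Request:
{"name": "jog_arm", "arguments": {
  "increments": [
    [0,0,0,0,0,0,0],
    [0,0,0,0,0,0,0],
    [0,0,0,-10,0,0,0],
    [0,0,0,-20,0,0,0],
    [0,0,0,-30,0,0,0],
    [0,0,0,-30,0,0,0],
    [0,0,0,-10,0,0,0],
    [0,0,0,0,0,0,0]
  ]
}}

```text
t: 6.58
position: [0.506, 0.178, 0.1315]
tool_rot: [1.0, 0.001, -0.002, 0.0]
contact_force: [1.1, 0.3, -1.2]
gripper_width: 0.0267
```

```bash
python3 meas.py w3 ball_center; python3 - <<'E'
from h import *
from scipy.optimize import least_squares
plan((0.6,-.07,.16),0,1)
s=observe();M=R.from_quat(s["tool_rot"]).as_matrix()
g=s["position"]-M[:,2]*.019
a=np.load("w3.npz");P,uv=cloud(a,200,440,150,400)
m=np.linalg.norm(P-g,axis=1)<.03;print(m.sum(),uv[m].min(0),uv[m].max(0))
Q=(P[m]-s["position"])@M
ok=np.abs(Q[:,1])<.011
r=least_squares(lambda c:np.linalg.norm(Q[ok]-c,axis=1)-.015,[0,0,-.019],loss="soft_l1",f_scale=.001);print("ball in tool",r.x,np.abs(r.fun).mean(),ok.sum())
cv2.imwrite("pics/w3c.png",cv2.resize(cv2.cvtColor(a["p"],cv2.COLOR_RGB2BGR)[200:400,200:440],None,fx=3,fy=3,interpolation=3))
E
```

```text
ball_center 0.92 [357.1  85.5] [0.5889 0.1531 0.047 ] dep [0.5896 0.1511 0.0292]
ball_center 0.88 [320.5 279.2] [0.4415 0.1773 0.047 ] dep [0.5134 0.1776 0.1658]
ball_center 0.65 [418.  225.6] [0.4879 0.103  0.047 ] dep [0.481  0.0973 0.0296]
 box [288.3 245.1  64.9  68.2] 0.73
 box [399.2 204.4  37.3  37.8] 0.56
at [0.5047 0.1775 0.1283] yaw 0.0026 tilt 0.49 w 0.0273 F [-0.4  0.2 -1.4] t 6.7333
total rotvec tool [0.0016 0.0085 0.0026] dist mm/row 267.1
[np.float64(94.6), np.float64(247.7), np.float64(-31.7), np.float64(0.002), np.float64(0.008), np.float64(0.003)]
6743 [255 238] [386 325]
ball in tool [ 7.90980443e-04 -7.58995014e-05 -2.36796458e-02] 0.0003686373191866841 3425
```

View pics/w3c.png

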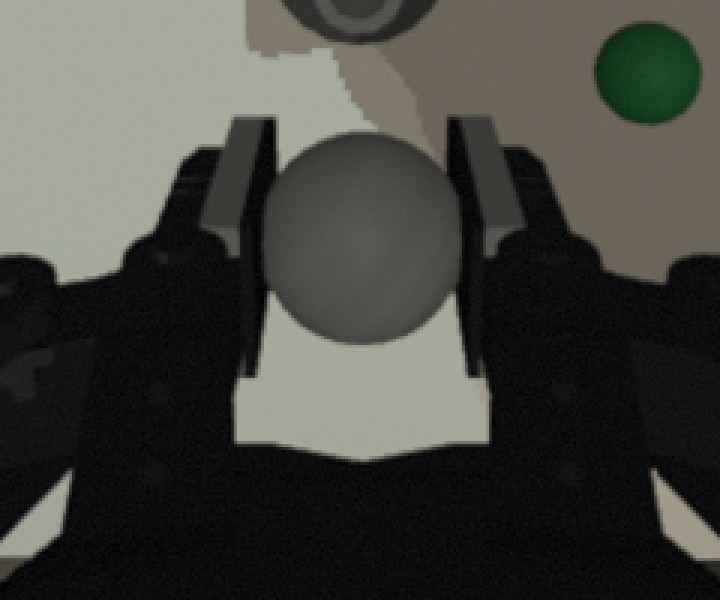

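Request:
{"name": "jog_arm", "arguments": {
  "increments": [
    [0,4,15,-12,0,0.003,0],
    [0,8,31,-12,0,0.003,0],
    [0,8,31,-12,0,0.002,0],
    [0,8,31,-12,0,0,-0.005],
    [0,8,31,-10,0,0,-0.005],
    [0,8,31,-10,0,0,-0.005],
    [0,8,31,-8,0,0,-0.005],
    [0,8,25,-6,0,0,-0.005],
    [0,4,15,0,0,0,0],
    [0,0,0,0,0,0,0],
    [0,0,0,0,0,0,0],
    [0,0,0,0,0,0,0]
  ]
}}

```text
t: 7.73
position: [0.5664, -0.0742, 0.1938]
tool_rot: [1.0, 0.017, -0.014, 0.001]
contact_force: [-0.3, 0.1, -1.7]
gripper_width: 0.027
```

```bash
python3 meas.py w4 tray_seat tray_grip; python3 - <<'E'
from h import *
a=np.load("w4.npz");P,uv=cloud(a,200,440,0,250)
g=np.array([.57,-.072,0])
for z0,z1 in((.068,.085),(.029,.039)):
    m=(P[:,2]>z0)&(P[:,2]<z1)&(np.abs(P[:,0]-.575)<.1)&(np.abs(P[:,1]+.072)<.05);Q=P[m];print(z0,m.sum(),Q.mean(0).round(4),Q.min(0).round(4),Q.max(0).round(4))
    if z0>.05:
        print("pct",np.percentile(Q,[2,98],axis=0).round(4).tolist()); e=np.polyfit(Q[:,0],Q[:,1],1);print("bar line yaw",e[0],"y at .57",np.polyval(e,.57))
    else:
        S=Q[Q[:,0]>.60];print("socket",len(S),S.mean(0).round(4),np.percentile(S,[2,98],axis=0).round(4).tolist())
c=cv2.cvtColor(a["p"],cv2.COLOR_RGB2BGR);cv2.imwrite("pics/w4c.png",cv2.resize(c[0:260,180:460],None,fx=2,fy=2,interpolation=3))
plan((.6,-.07,.16),.03,1)
E
```

```text
tray_seat 0.81 [317.2 107.3] [ 0.6304 -0.0701  0.0467] dep [ 0.6291 -0.0699  0.0162]
 box [278.5  84.2  81.  147.7] 0.62
tray_grip 0.92 [320.3 177.4] [ 0.5738 -0.0746  0.07  ] dep [ 0.5758 -0.0745  0.0777]
 box [283.1  86.1  74.2 145.3] 0.96
0.068 982 [ 0.5752 -0.0739  0.075 ] [ 0.5424 -0.0805  0.0683] [ 0.6049 -0.0677  0.0783]
pct [[0.5451, -0.0798, 0.0709], [0.6036, -0.0681, 0.0773]]
bar line yaw 0.030050590047333396 y at .57 -0.07402052891701248
0.029 332 [ 0.6278 -0.0723  0.0344] [ 0.6019 -0.0836  0.0294] [ 0.6406 -0.0608  0.0379]
socket 332 [ 0.6278 -0.0723  0.0344] [[0.6045, -0.083, 0.0308], [0.6398, -0.0617, 0.0361]]
at [ 0.567  -0.0733  0.1951] yaw 0.0351 tilt 1.55 w 0.0274 F [ 1.2  0.2 -0.1] t 7.9833
total rotvec tool [0.0017 0.027  0.0051] dist mm/row 48.3
[np.float64(33.1), np.float64(-2.1), np.float64(35.1), np.float64(0.002), np.float64(0.027), np.float64(0.005)]
```

View pics/w4c.png

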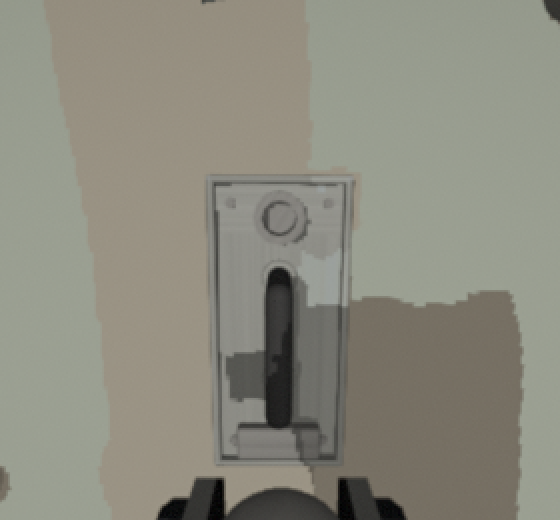

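```bash
python3 - <<'E'
from h import *
a=np.load("w4.npz");P,uv=cloud(a,280,360,60,140)
m=(P[:,2]>.0325)&(P[:,2]<.037)&(P[:,0]>.612);Q=P[m];u=uv[m]
print(len(Q),u.min(0),u.max(0),((u.min(0)+u.max(0))/2)); c,r=cv2.minEnclosingCircle(Q[:,:2].astype(np.float32));print(c,r)
e=cv2.fitEllipse(u[cv2.convexHull(u.astype(np.int32),returnPoints=False)[:,0]].astype(np.float32));print(e,onz(*ray(a,e[0]),.034))
plan((.629,-.072,.12),.03,6)
E
```

```text
309 [307  95] [332 121] [319.5 108. ]
(0.628838300704956, -0.07220597565174103) 0.011970064602792263
((319.586669921875, 108.32272338867188), (25.742029190063477, 26.550922393798828), 173.54783630371094) [ 0.62901121 -0.07222567  0.034     ]
at [ 0.567  -0.0733  0.1951] yaw 0.0351 tilt 1.55 w 0.0274 F [ 1.2  0.2 -0.1] t 7.9833
total rotvec tool [0.0017 0.027  0.0051] dist mm/row 16.2
[np.float64(10.3), np.float64(0.1), np.float64(12.5), np.float64(0.0), np.float64(0.004), np.float64(0.001)]
[np.float64(10.3), np.float64(0.1), np.float64(12.5), np.float64(0.0), np.float64(0.004), np.float64(0.001)]
[np.float64(10.3), np.float64(0.1), np.float64(12.5), np.float64(0.0), np.float64(0.004), np.float64(0.001)]
[np.float64(10.3), np.float64(0.1), np.float64(12.5), np.float64(0.0), np.float64(0.004), np.float64(0.001)]
[np.float64(10.3), np.float64(0.1), np.float64(12.5), np.float64(0.0), np.float64(0.004), np.float64(0.001)]
[np.float64(10.3), np.float64(0.1), np.float64(12.5), np.float64(0.0), np.float64(0.004), np.float64(0.001)]
```

Request:
{"name": "jog_arm", "arguments": {
  "increments": [
    [0,6,0,3,0,0.005,0],
    [0,13,0,10,0,0.006,0.002],
    [0,13,0,14,0,0.006,0.001],
    [0,13,0,14,0,0.004,0],
    [0,11,0,14,0,0.003,0],
    [0,5,0,14,0,0.002,0],
    [0,0,0,5,0,0.001,0],
    [0,0,0,0,0,0,0],
    [0,0,0,0,0,0,0],
    [0,0,0,0,0,0,0]
  ]
}}

```text
t: 8.82
position: [0.6318, -0.0671, 0.1175]
tool_rot: [1.0, 0.019, 0.003, 0.001]
contact_force: [0.8, 0.3, -0.9]
gripper_width: 0.0271
```

```bash
python3 - <<'E'
from h import *
from scipy.optimize import least_squares
s=observe();cal=calibration("wrist");p,d=camera("wrist");a=dict(p=p,d=d,**cal)
M=R.from_quat(s["tool_rot"]).as_matrix();P,uv=cloud(a,240,400,200,360)
Q=(P-s["position"])@M;Q=Q[(np.linalg.norm(Q-[0,0,-.021],axis=1)<.02)&(np.abs(Q[:,1])<.011)]
r=least_squares(lambda c:np.linalg.norm(Q-c,axis=1)-.015,[0,0,-.02],loss="soft_l1",f_scale=.001);print("ball tool",r.x.round(4),"world",(s["position"]+M@r.x).round(4),s["position"])
plan((.628,-.072,.06),.03,5)
E
```

```text
ball tool [-0.0003  0.0004 -0.0205] world [ 0.6313 -0.0674  0.1379] [ 0.63177714 -0.06705095  0.11746871]
at [ 0.6319 -0.0671  0.1177] yaw 0.0372 tilt 0.39 w 0.0271 F [-0.1  0.2 -1.5] t 8.8667
total rotvec tool [ 0.0019 -0.0066  0.0072] dist mm/row 11.6
[np.float64(-0.8), np.float64(0.9), np.float64(11.5), np.float64(0.0), np.float64(-0.001), np.float64(0.001)]
[np.float64(-0.8), np.float64(1.0), np.float64(11.5), np.float64(0.0), np.float64(-0.001), np.float64(0.001)]
[np.float64(-0.8), np.float64(1.0), np.float64(11.5), np.float64(0.0), np.float64(-0.001), np.float64(0.001)]
[np.float64(-0.8), np.float64(1.0), np.float64(11.5), np.float64(0.0), np.float64(-0.001), np.float64(0.001)]
[np.float64(-0.8), np.float64(1.0), np.float64(11.5), np.float64(0.0), np.float64(-0.001), np.float64(0.001)]
```

Request:
{"name": "jog_arm", "arguments": {
  "increments": [
    [0,-1,2,14,0.001,-0.002,0.002],
    [0,-1,2,18,0,-0.002,0.001],
    [0,-0.5,1,18,0,-0.001,0.001],
    [0,0,0,14,0,-0.001,0],
    [0,0,0,5,0,0,0],
    [0,0,0,0,0,0,0],
    [0,0,0,0,0,0,0]
  ]
}}

```text
t: 9.45
position: [0.6305, -0.0739, 0.0475]
tool_rot: [1.0, 0.016, 0.003, 0.001]
contact_force: [-0.7, 1.0, -0.2]
gripper_width: 0.0272
```

```bash
python3 -c "
from h import *
plan((0.6292,-.0725,.029),.03,2)"
```

```text
at [ 0.6305 -0.0739  0.0475] yaw 0.0315 tilt 0.34 w 0.0272 F [-0.7  1.  -0.2] t 9.45
total rotvec tool [ 0.0021 -0.0056  0.0015] dist mm/row 9.3
[np.float64(-0.6), np.float64(-0.7), np.float64(9.3), np.float64(0.001), np.float64(-0.003), np.float64(0.001)]
[np.float64(-0.6), np.float64(-0.7), np.float64(9.3), np.float64(0.001), np.float64(-0.003), np.float64(0.001)]
```

Request:
{"name": "jog_arm", "arguments": {
  "increments": [
    [0,-0.6,-0.7,6,0.001,-0.002,0.001],
    [0,-0.4,-0.5,6,0.001,-0.002,0],
    [0,-0.3,-0.3,4,0,-0.002,0],
    [0,0,0,0,0,0,0],
    [0,0,0,0,0,0,0]
  ]
}}

```text
t: 9.87
position: [0.6306, -0.0721, 0.0323]
tool_rot: [1.0, 0.015, 0.001, 0.0]
contact_force: [0.2, 0.2, -1.2]
gripper_width: 0.0272
```

```bash
python3 -c "
from h import *
plan((0.6292,-.0725,.0265),.03,2)"
```

```text
at [ 0.6306 -0.0721  0.0323] yaw 0.0305 tilt 0.14 w 0.0272 F [ 0.2  0.2 -1.2] t 9.8667
total rotvec tool [ 0.0002 -0.0024  0.0005] dist mm/row 3.0
[np.float64(-0.7), np.float64(0.2), np.float64(2.9), np.float64(0.0), np.float64(-0.001), np.float64(0.0)]
[np.float64(-0.7), np.float64(0.2), np.float64(2.9), np.float64(0.0), np.float64(-0.001), np.float64(0.0)]
```

Request:
{"name": "jog_arm", "arguments": {
  "increments": [
    [0,-1,0.2,2.5,0,-0.002,0],
    [0,-0.6,0,1.5,0,0,0],
    [0,-0.3,0,1,0,0,0],
    [0,0,0,0,0,0,0]
  ]
}}

```text
t: 10.2
position: [0.6288, -0.0724, 0.0273]
tool_rot: [1.0, 0.015, 0.0, 0.0]
contact_force: [-0.6, -0.4, -2.0]
gripper_width: 0.0272
```

```bash
python3 -c "
from h import *
plan((0.6292,-.0725,.0265),.03,2)"
```

```text
at [ 0.6288 -0.0724  0.0273] yaw 0.0306 tilt 0.06 w 0.0272 F [-0.6 -0.4 -2. ] t 10.2
total rotvec tool [ 0.0003 -0.0009  0.0006] dist mm/row 0.4
[np.float64(0.2), np.float64(0.1), np.float64(0.4), np.float64(0.0), np.float64(-0.0), np.float64(0.0)]
[np.float64(0.2), np.float64(0.1), np.float64(0.4), np.float64(0.0), np.float64(-0.0), np.float64(0.0)]
```

Request:
{"name": "jog_arm", "arguments": {
  "increments": [
    [0,0,0,1,0,0,0],
    [0,0,0,0.5,0,0,0],
    [0,0,0,0,0,0,0]
  ]
}}

```text
t: 10.45
position: [0.6292, -0.0724, 0.0263]
tool_rot: [1.0, 0.015, 0.001, 0.0]
contact_force: [-1.3, -1.1, 1.8]
gripper_width: 0.0273
```

Request:
{"name": "jog_arm", "arguments": {
  "increments": [
    [0,0,0,0.7,0,0,0],
    [0,0,0,0,0,0,0]
  ]
}}

```text
t: 10.62
position: [0.6293, -0.0724, 0.0261]
tool_rot: [1.0, 0.015, 0.001, 0.0]
contact_force: [-2.0, -0.2, 2.9]
gripper_width: 0.0273
```

Contact (about 4 N over the hanging value). Open gently.

Request:
{"name": "jog_arm", "arguments": {
  "increments": [
    [0.36,0,0,0,0,0,0],
    [0.4,0,0,0,0,0,0],
    [0.45,0,0,0,0,0,0],
    [0.55,0,0,0,0,0,0],
    [0.7,0,0,0,0,0,0],
    [0.85,0,0,0,0,0,0],
    [1,0,0,0,0,0,0],
    [1,0,0,0,0,0,0],
    [1,0,0,-8,0,0,0],
    [1,0,0,-16,0,0,0],
    [1,0,0,-30,0,0,0],
    [1,0,0,-30,0,0,0],
    [1,0,0,-20,0,0,0],
    [1,-10,0,-5,0,0,0],
    [1,-20,0,0,0,0,0],
    [1,-20,0,0,0,0,0],
    [1,-5,0,0,0,0,0],
    [1,0,0,0,0,0,0],
    [1,0,0,0,0,0,0],
    [1,0,0,0,0,0,0]
  ]
}}

```text
t: 12.28
position: [0.5711, -0.0737, 0.1433]
tool_rot: [1.0, 0.016, 0.002, 0.0]
contact_force: [0.2, -1.2, -0.6]
gripper_width: 0.0856
```

```bash
python3 meas.py w5 ball_center tray_grip tray_seat; python3 - <<'E'
from h import *
from scipy.optimize import least_squares
a=np.load("w5.npz");P,uv=cloud(a,150,490,0,400)
m=(np.linalg.norm(P-[.629,-.072,.047],axis=1)<.018)&(P[:,2]>.045);Q=P[m]
r=least_squares(lambda c:np.linalg.norm(Q-c,axis=1)-.015,[.629,-.072,.047],loss="soft_l1",f_scale=.001);print("ball",m.sum(),r.x.round(4),np.abs(r.fun).mean())
m=(P[:,2]>.071)&(P[:,2]<.082)&(np.abs(P[:,0]-.5737)<.045)&(np.abs(P[:,1]+.074)<.015);Q=P[m];e=np.polyfit(Q[:,0],Q[:,1],1)
print("bar",m.sum(),Q[:,0].min(),Q[:,0].max(),Q[:,2].max(),e[0],np.polyval(e,.5735))
plan((.5735,-.0738,.10),.03,4)
E
```

```text
ball_center 0.92 [320.5 125. ] [ 0.6279 -0.0726  0.047 ] dep [ 0.6288 -0.0725  0.0618]
ball_center 0.81 [ 54.9 157.8] [0.5976 0.1267 0.047 ] dep [0.594  0.1423 0.0281]
ball_center 0.58 [146.1 278.5] [0.4968 0.0705 0.047 ] dep [0.4832 0.0838 0.0246]
 box [ 33.6 138.4  48.5  35. ] 0.81
 box [300.4 103.4  41.9  43.5] 0.73
tray_grip 0.82 [319.8 207.5] [ 0.5719 -0.0738  0.07  ] dep [ 0.5739 -0.0737  0.0763]
 box [277.7  97.3  85.8 164.8] 0.86
tray_seat 0.6 [319.4 124.1] [ 0.6285 -0.0718  0.0467] dep [ 0.6294 -0.0718  0.0615]
tray_seat 0.15 [317.9 180.6] [ 0.5859 -0.0719  0.0467] dep [ 0.5929 -0.0719  0.076 ]
 box [275.2  95.1  90.  168.4] 0.57
 box [298.5 102.9  42.   42.6] 0.36
ball 1338 [ 0.6289 -0.0721  0.0468] 0.0003600574744779998
bar 1374 0.5411565240555084 0.6048964376286646 0.0785994668641464 0.023795935193297008 -0.07377450316964106
at [ 0.5709 -0.0736  0.1431] yaw 0.0314 tilt 0.16 w 0.0851 F [-0.1  0.3 -0.5] t 12.6333
total rotvec tool [ 0.0005 -0.0027  0.0014] dist mm/row 10.8
[np.float64(0.6), np.float64(0.1), np.float64(10.8), np.float64(0.0), np.float64(-0.001), np.float64(0.0)]
[np.float64(0.6), np.float64(0.1), np.float64(10.8), np.float64(0.0), np.float64(-0.001), np.float64(0.0)]
[np.float64(0.6), np.float64(0.1), np.float64(10.8), np.float64(0.0), np.float64(-0.001), np.float64(0.0)]
[np.float64(0.6), np.float64(0.1), np.float64(10.8), np.float64(0.0), np.float64(-0.001), np.float64(0.0)]
```

View pics/w5.png

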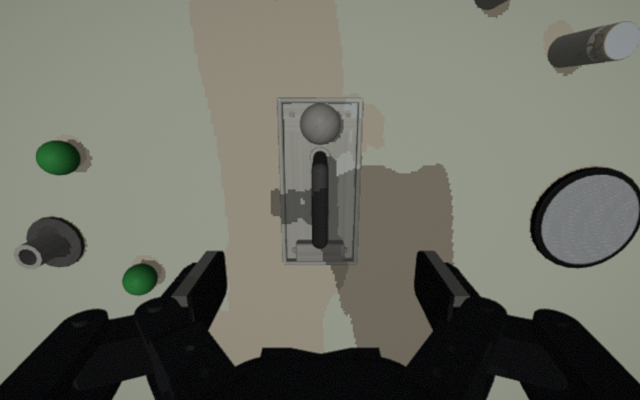

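Request:
{"name": "jog_arm", "arguments": {
  "increments": [
    [1,0.6,0.1,15,0,-0.001,0],
    [1,0.6,0.1,22,0,-0.001,0],
    [1,0.5,0,22,0,-0.001,0],
    [1,0,0,18,0,-0.001,0],
    [1,-0.5,0,10,0,-0.001,0],
    [1,0,0,3,0,0,0],
    [1,0,0,0,0,0,0],
    [1,0,0,0,0,0,0]
  ]
}}

```text
t: 13.3
position: [0.5745, -0.0736, 0.0508]
tool_rot: [1.0, 0.016, 0.0, 0.0]
contact_force: [-0.9, -0.7, 0.1]
gripper_width: 0.0855
```

```bash
python3 -c "
from h import *
plan((.573,-.0738,.050),.028,2)"
```

```text
at [ 0.5745 -0.0736  0.0508] yaw 0.0315 tilt 0.03 w 0.0855 F [-0.9 -0.7  0.1] t 13.3
total rotvec tool [ 0.0005 -0.0004  0.0035] dist mm/row 0.9
[np.float64(-0.8), np.float64(0.1), np.float64(0.4), np.float64(0.0), np.float64(-0.0), np.float64(0.002)]
[np.float64(-0.8), np.float64(0.1), np.float64(0.4), np.float64(0.0), np.float64(-0.0), np.float64(0.002)]
```

Request:
{"name": "jog_arm", "arguments": {
  "increments": [
    [0.7,-1,0,0.6,0,0,0.002],
    [0.5,0,0,0,0,0,0],
    [0.35,0,0,0,0,0,0],
    [0.25,0,0,0,0,0,0],
    [0.2,0,0,0,0,0,0],
    [0.16,0,0,0,0,0,0],
    [0.12,0,0,0,0,0,0],
    [0.08,0,0,0,0,0,0],
    [0.03,0,0,0,0,0,0],
    [0,0,0,0,0,0,0],
    [0,0,0,0,0,0,0],
    [0,0,0,0,0,0,0],
    [0,0,0,0,0,0,0]
  ]
}}

```text
t: 14.38
position: [0.5756, -0.0734, 0.0542]
tool_rot: [1.0, 0.015, 0.003, 0.0]
contact_force: [0.3, 2.3, 0.4]
gripper_width: 0.0095
```

Request:
{"name": "jog_arm", "arguments": {
  "increments": [
    [0,0,0,-2,0,0,0],
    [0,0,0,-3,0,0,0],
    [0,0,0,-4,0,0,0],
    [0,0,0,-3,0,0,0],
    [0,0,0,-1,0,0,0],
    [0,0,0,0,0,0,0],
    [0,0,0,0,0,0,0]
  ]
}}

```text
t: 14.97
position: [0.5742, -0.074, 0.0677]
tool_rot: [1.0, 0.014, 0.002, 0.001]
contact_force: [0.1, -0.8, -5.5]
gripper_width: 0.0098
```

```bash
cat > held.py <<'E'
from h import *
import sys
from scipy.optimize import least_squares
plan((.573,-.0738,.050),.03,1)
s=observe();cal=calibration("wrist");p,d=camera("wrist");save(sys.argv[1]+".png",p);a=dict(p=p,d=d,**cal)
M=R.from_quat(s["tool_rot"]).as_matrix();P,uv=cloud(a,150,490,0,400);T=(P-s["position"])@M
k=np.array([.056,0,.0043]);m=np.linalg.norm(T-k,axis=1)<.022;Q=P[m&(T[:,2]<.002)]
r=least_squares(lambda c:np.linalg.norm(Q-c,axis=1)-.015,s["position"]+M@k,loss="soft_l1",f_scale=.001);print("ball",len(Q),r.x.round(4),"in tool",(M.T@(r.x-s["position"])).round(4),np.abs(r.fun).mean())
# plate points: robust plane
m=(T[:,2]>.034)&(T[:,2]<.052)&(np.abs(T[:,0])<.072)&(np.abs(T[:,1])<.033);Q=P[m]
f=least_squares(lambda c:Q@np.r_[c[:2],0]+c[2]-Q[:,2],[0,0,.05],loss="soft_l1",f_scale=.001).x;print("plate",len(Q),"slope deg",np.degrees(f[:2]).round(2),"z at TCP",f[:2]@s["position"][:2]+f[2])
E
python3 held.py w6
```

```text
at [ 0.5742 -0.074   0.0677] yaw 0.0289 tilt 0.21 w 0.0098 F [ 0.1 -0.8 -5.5] t 14.9667
total rotvec tool [ 0.0013 -0.0034 -0.0011] dist mm/row 17.7
[np.float64(-1.2), np.float64(-0.2), np.float64(17.7), np.float64(0.001), np.float64(-0.003), np.float64(-0.001)]
ball 2905 [ 0.6273 -0.0729  0.0602] in tool [0.0531 0.0005 0.0077] 0.0003593145837245525
plate 11961 slope deg [0.44 0.25] z at TCP 0.02422443514390103
```

Request:
{"name": "jog_arm", "arguments": {
  "increments": [
    [0,0,2,-4,0,-0.001,0],
    [0,-1,4,-7,0,-0.001,0],
    [0,-3,7,-8,0,-0.001,0],
    [0,-4,11,-8,0,0,0],
    [0,-5,14,-8,0,0,0],
    [0,-6,17,-8,0,0,0],
    [0,-6,18,-8,0,0,0],
    [0,-6,18,-8,0,0,0],
    [0,-6,18,-7,0,0,0],
    [0,-6,18,-5,0,0,0],
    [0,-6,17,-3,0,0,0],
    [0,-5,15,-2,0,0,0],
    [0,-4,12,-1,0,0,0],
    [0,-3,9,0,0,0,0],
    [0,-2,6,0,0,0,0],
    [0,-1,3,0,0,0,0],
    [0,0,0,0,0,0,0],
    [0,0,0,0,0,0,0]
  ]
}}

```text
t: 16.52
position: [0.5086, -0.2818, 0.1596]
tool_rot: [1.0, 0.013, 0.002, 0.002]
contact_force: [-0.3, -0.3, -5.3]
gripper_width: 0.0098
```

```bash
python3 held.py w7; python3 - <<'E'
from h import *
c=calibration("wrist");p,d=camera("wrist")
for n,k in (("wrist",c),("top",calibration("top")),("scene",calibration("scene"))):
    if n!="wrist": p,d=camera(n)
    for r in place_of("mirror_top",n)[:1]: print(n,r["p"],r["position"],onz(*ray(k,r["position"]),.009).round(4))
    # rim: black housing + face points at z~.009
    a=dict(p=p,d=d,**k);P,uv=cloud(a,0,640,0,400)
    m=(np.abs(P[:,2]-.009)<.004)&(np.hypot(P[:,0]-.546,P[:,1]+.323)<.06);Q=P[m][:,:2].astype(np.float32);cc=cv2.minEnclosingCircle(Q);print(" circ",len(Q),cc,"median",np.median(Q,0))
    if n=="top": save("top2.png",p)
E
```

```text
at [ 0.5086 -0.2818  0.1596] yaw 0.026 tilt 0.34 w 0.0098 F [-0.3 -0.3 -5.3] t 16.5167
total rotvec tool [ 0.0045 -0.0038 -0.004 ] dist mm/row 243.8
[np.float64(69.8), np.float64(-206.3), np.float64(109.6), np.float64(0.005), np.float64(-0.004), np.float64(-0.004)]
ball 2889 [ 0.5616 -0.2807  0.1521] in tool [0.053  0.0003 0.0077] 0.0003605827509757615
plate 11946 slope deg [0.44 0.26] z at TCP 0.11614757548349668
 circ 3757 ((0.5471702814102173, -0.3248213231563568), 0.050030626356601715) median [ 0.5588696  -0.34769621]
 circ 0 ((0.0, 0.0), 0.0) median [nan nan]
scene 0.71 [379.0, 191.4] [ 0.5576 -0.3214  0.009 ]
 circ 466 ((0.5446990728378296, -0.32555484771728516), 0.05715340003371239) median [ 0.54102606 -0.31501868]
  return _methods._mean(a, axis=axis, dtype=dtype,
  ret = um.true_divide(
```

Request:
{"name": "jog_arm", "arguments": {
  "increments": [
    [0,-1,3,0.5,0.001,-0.001,0],
    [0,-2,6,1,0.001,-0.001,0],
    [0,-2.5,7.5,1,0,0,0],
    [0,-2.5,7.5,1,0,0,0],
    [0,-2.5,7,1,0,0,0],
    [0,-2,5,0.5,0,0,0],
    [0,-1,3,0,0,0,0],
    [0,0,0,0,0,0,0],
    [0,0,0,0,0,0,0]
  ]
}}

```text
t: 17.62
position: [0.4941, -0.3265, 0.1536]
tool_rot: [1.0, 0.012, 0.0, 0.001]
contact_force: [-0.5, 0.9, -4.2]
gripper_width: 0.01
```

```bash
python3 held.py w8
```

```text
at [ 0.4941 -0.3265  0.1536] yaw 0.025 tilt 0.15 w 0.01 F [-0.5  0.9 -4.2] t 17.6167
total rotvec tool [ 0.0024 -0.0007 -0.005 ] dist mm/row 284.3
[np.float64(85.2), np.float64(-250.7), np.float64(103.6), np.float64(0.002), np.float64(-0.001), np.float64(-0.005)]
ball 2910 [ 0.5472 -0.3255  0.1459] in tool [0.0531 0.0002 0.0077] 0.00035365265604712595
plate 11941 slope deg [0.25 0.36] z at TCP 0.11011173899291943
```

Request:
{"name": "jog_arm", "arguments": {
  "increments": [
    [0,0,0,0,0,0,0],
    [0,0,0,0,0,0,0],
    [0,0,0,0,0,0,0],
    [0,0,0,0,0,0,0]
  ]
}}

```text
t: 18.0
position: [0.4948, -0.3253, 0.1538]
tool_rot: [1.0, 0.013, 0.001, 0.001]
contact_force: [0.0, -0.4, -5.5]
gripper_width: 0.0099
```

```bash
python3 held.py w9; python3 -c "
from h import *
print(np.abs(observe()['qvel']).max());save('s2.png',cv2.resize(camera('scene')[0][100:320,180:480],None,fx=2.6,fy=2.6))"
```

```text
at [ 0.4948 -0.3253  0.1538] yaw 0.0267 tilt 0.15 w 0.0099 F [ 0.  -0.4 -5.5] t 18.0
total rotvec tool [ 0.0023 -0.0011 -0.0033] dist mm/row 283.1
[np.float64(84.9), np.float64(-249.3), np.float64(103.8), np.float64(0.002), np.float64(-0.001), np.float64(-0.003)]
ball 2904 [ 0.5478 -0.3241  0.1461] in tool [0.0531 0.0002 0.0078] 0.0003683779228042796
plate 11952 slope deg [0.25 0.39] z at TCP 0.11036445289724589
0.002470548748001045
```

View pics/s2.png

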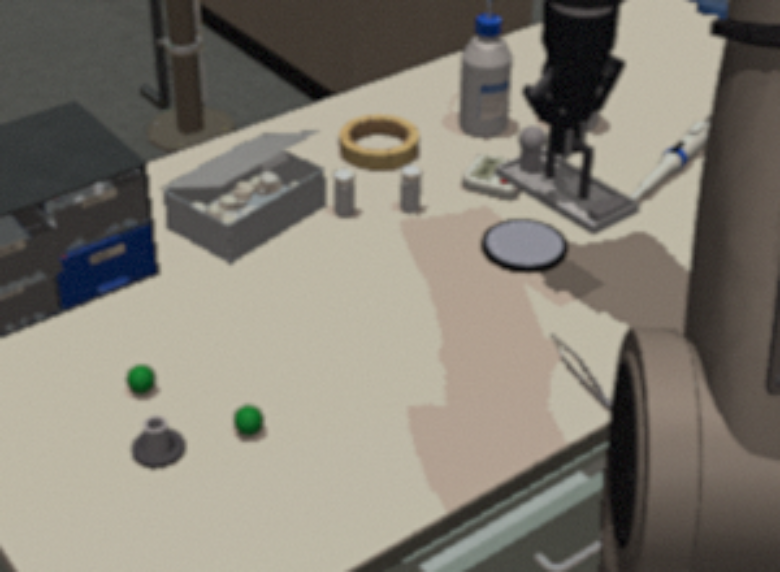

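The picture shows the tray held level above the bench with the ball on its socket at (532,148). The mirror is at (525,245), and the vials, timer and green balls are where they were.

```bash
python3 -c "
from bench import *
print(sign_off())"
```

```text
the job is handed in; nothing more can be done
None
```

I set the ball on the tray's socket with about 4 N of contact and let go. A picture then confirmed it was seated. I lifted the tray by its bar, carried it over the mirror and handed the job in at about 18 s.

**Last checks before handing in:**
- **Position:** the ball was at (0.548, -0.324) and the mirror's centre at (0.547, -0.325), so they were within about 1 mm. Both come from the wrist camera, whose calibration is good to about 2 mm.
- **Height and level:** the underside of the tray was about 0.100 m above the bench, with the plate tilted about 0.5°.
- **Stillness:** the arm was still (joint speeds under 0.003 rad/s), and the force on the tool matched the weight of the tray and ball, about 5.5 N.
- **Bystanders:** the vials, timer and green balls looked unmoved in the scene picture.

**Disagreements:**
- **Mirror:** the scene camera put its centre up to about 1 cm off in x. I used the wrist camera's circle fit instead, because its 50.0 mm radius matched the mirror's stated size. The top camera did not see the mirror at the end, so it gave no check.
- **Gripper:** it read about 2–3 mm under the true size of both the ball and the bar, but both were held firmly.

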